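# Clamp the vial block under the sprung frame and shoot its bolt

## Robot

A 6-joint arm with a two-finger parallel gripper is mounted at the origin on the work surface. World frame = base frame: x ahead of the robot, y to its left, z up, the work surface at z = 0. Lengths are in m, angles in rad, forces in N, time in s.
With the tool pointing down it reaches from about 0.325 to 0.775 m from the base axis. Payload 5.5 kg.
Tool frame: the origin (TCP) lies on the mounting face of the last link; the fingertips stand 173 mm ahead of it and the grasp point (between the pads) lies 155 mm ahead of it; z points along the fingers, y is the direction in which the jaws open and shut (so a half turn about z gives the same grasp; the last joint's range is limited). The gripper opens to 85 mm and grips with 20 to 120 N. Pads are 22 mm wide; open, the fingers measure 114 mm over their backs; the gripper's body (76 mm by 85 mm) begins 54 mm behind the grasp point. The pads swing forward as they close: fully open they stand 13 mm farther back than shut.
Start: joints at [1.228, 0.091, 1.231, -0, 1.82, -0.057], TCP at [0.169, 0.576, 0.405] pointing down, gripper open.
Joint ranges: [-2.87, 2.87], [-0.86, 2.18], [0.17, 2.46], [-1.51, 4.65], [0.06, 2.69], [-2.65, 2.65]. Speed limits (rad/s): [2.57, 2.57, 3.01, 3.14, 3.14, 3.14].

## Interface

Orientations are given as [roll, pitch, yaw] about the fixed x, y, z axes, in that order (R = Rz(yaw) Ry(pitch) Rx(roll)).
In Python, from cell import manip gives the robot as it stands.
- The arm moves only by the tool arm_command, never from a script. Its arguments are lists of equal length, an entry for each row: "fingers": the gripper's target within -1 to 1 (fully open at 1, half-way at 0, shut at -1); "dp": the shift along the world's x, y, z in m, a list of three; "rotation": the turn, a rotation vector about the world's x, y, z in degrees, a list of three. A call has 1 to 8 rows; each row shifts and turns the pose as measured when the row begins; what a row does not reach is not made up. A row lasts 1/12 s, in which the tool goes at most 41.7 mm and 7.16 degrees, less where a joint would pass 70% of its speed; a pose out of reach is approached as far as the arm can. A call with a gripper value outside its range is refused whole. The fingers move at their own pace and stop on an object; "squeeze" is the grip in N (left out, the last holds). Time passes only in rows, so rows that do not move let the fingers close. It gives the time, the measured TCP pose, the force and the opening at its end, in the units of the state.
- manip.observe(): the state, without advancing time (a new reading comes with each control period).
- manip.get_image(name): name is "scene" or "side" or "wrist"; returns a dict with "img" (400x640x3 uint8, red, green, blue), "fx", "fy", "cx", "cy" (pixels), "world_to_cam" (4x4, takes a point from world to camera coordinates). Camera axes: x right, y down, z forward; pixel columns grow to the right and rows downward; lengths in m; the calibration is good to about 2 mm. A picture is of the moment at which its call begins. There is no depth.
- manip.finish_job(): hands the job in, once; it reports no verdict.
The state is a dict: "clock": time; "joint_pos": joint angles; "joint_vel": joint speeds; "effort": joint torques, N m; "ee_pos": TCP position; "orientation": TCP orientation; "ft_force": force on the tool from outside, world axes, zero at the start; "moment": the same for the moment, N m; "opening": finger opening in m.
Only numpy, scipy, OpenCV 4.12 (cv2) and the standard library are available. Lean on these libraries where they do the work, as an engineer would, in place of code of your own. Each camera call takes 0.05 s, during which the arm holds its last target. There are 200 camera calls.

## Task

Slide the vial block fully home against the back stop of the cradle. Then press the spring-loaded hold-down frame down and, while holding it against its spring, push the red-tabbed bolt across into the slot of the red keeper, feeling for the height at which it goes in, and shoot it fully so that the frame stays latched when you let go. Do not force anything, and leave the other things on the bench alone.

Things in the scene. Friction and masses are not known exactly. Their poses are not given: they have to be found in the camera images.
- cradle: Fixed clamping cradle, blue base plate 295 x 225 x 10 mm. Origin on its underside (bench top); +x is the loading direction from its open front (robot side) to the back stop, +y is left looking along +x. Two rails along x, 97 mm apart, 28 mm high, guide the block on the 10 mm deck. Cradle, frame and bolt must never take over 40 N from the fingers: the frame bends.
- back_stop (a point): Middle of the front face of the cradle's rubber back stop: cradle x = +44 mm, y = 0, 24 mm above the bench. The vial block's rear face must rest against it.
- hinge (a point): Middle of the hinge axle of the hold-down frame, with its torsion spring: cradle x = +90 mm, y = 0, 57 mm above the bench; the axle lies along cradle y.
- block_mid (a point): Centre of the loose vial block: dark steel, 110 (x) x 90 (y) x 40 mm, about 0.6 kg, six amber vials standing 22 mm out of its rear top. It stands on the deck between the rails (3 mm play a side), drawn 50 to 75 mm out towards the robot. Home: centre at cradle x = -11, front face at x = -66 mm. Not home, the frame's lip lands on it.
- slot_foot (a point): Point on the cradle deck straight below the middle of the red keeper: cradle x = -57.5, y = -102 mm, 10 mm up. The keeper is 34 (x) x 34 (y) x 65 mm; its inner face (y = -87 mm) has a level slot 11 mm high for the 8 mm bolt. The keeper is screw-adjusted: its slot centre is anywhere from 68 to 89 mm above the bench, not measured; feel for it. The faces above and below are solid.
- gate (a joint): Angle (rad) of the sprung hold-down frame, an aluminium U of two 140 mm arms and a front bar: 0 = flat, down on its hard stops; 1.2 = open, where the spring rests it. Pressing it down takes about 3 N at the bar when open, 10 N when flat; let go, it springs up. The bolt meets the keeper's slot somewhere between 0.01 and 0.18; latched, the frame stays there.
- frame_bar (a point): Centre of the upper face of the frame's front bar, a plate 35 mm wide, 150 mm long (cradle y), 6 mm thick, with a 32 mm lip down its front edge. At gate angle q it lies at cradle x = 90 - 147.5 cos q + 3 sin q, y = 0, height 57 + 147.5 sin q + 3 cos q (mm); flat: x = -57.5, height 60. The left half of this face is bare: press there.
- bolt (a joint): Travel (m) of the steel bolt on the front bar: 0 = drawn back, 0.028 = fully shot towards cradle -y; about 2 N of friction holds it. Its nose (14 mm wide, 8 mm thick, middle 4.5 mm above the bar's upper face) meets the keeper's face at 0.012 and goes further only with the frame held so that it lines up with the slot (1.5 mm play either way).
- bolt_tab (a point): Middle of the top edge of the left (+y) face of the bolt's upright red tab, 30 (x) x 6 (y) mm and standing 26 mm above the bar's upper face. Drawn back, this face is at cradle y = -17 mm; push it towards -y by up to 28 mm. The bolt's bar (14 mm wide, 8 mm thick) runs from the tab to the right.
- amber_mid (a point): Middle of a bystander: amber reagent bottle with a black cap, 72 mm across, 165 mm tall. Leave it where it is.
- jar_mid (a point): Middle of a bystander: white jar with a blue lid, 64 mm across, 85 mm tall. Leave it where it is.
- beaker_mid (a point): Middle of a bystander: clear open beaker, 70 mm across, 95 mm tall. Leave it where it is.
- amber2_mid (a point): Middle of a bystander: amber reagent bottle with a red cap, 80 mm across, 190 mm tall. Leave it where it is.
- tipbox_mid (a point): Middle of a bystander: blue divided open box, 120 x 85 x 50 mm. Leave it where it is.
- spatula_mid (a point): Middle of a bystander: spatula lying flat. Leave it where it is.

How it is judged:
By the outcome, as a careful person would: the job done as asked, in the order asked, and still so for the second after the job is handed in, with the robot touching nothing.
It also fails if it takes over 72 s, if anything falls off the work surface, if the arm or the gripper's body presses on something with over 40 N, if the wrist force passes 120 N, or if a joint passes its speed limit or range.

## Working session

There is one attempt and no reset: what is moved stays moved. The work goes in short steps, Python scripts to look and compute and a tool call to move; the robot and the scene stay as the last step left them, time stands still between calls to the robot, and variables do not carry over. Pictures are saved under pics/ and viewed, about 8 in all and at most 12, crops included, and the job is handed in when it is done.

Besides the shell and the picture viewer there is one more tool, called as name(argument=value, ...) on one line, values as JSON. arm_command: Moves the arm, as the interface text tells. Its arguments: {"type":"object","properties":{"fingers":{"type":"array"},"dp":{"type":"array"},"rotation":{"type":"array"},"squeeze":{"type":"number"}},"required":["fingers","dp","rotation"]}

```bash
ls; mkdir -p pics
cat > h.py <<'E'
import numpy as np, cv2
from cell import manip
def shot(n,f):
    d=manip.get_image(n); cv2.imwrite('pics/'+f,d['img'][:,:,::-1]); np.savez('pics/'+f[:-4]+'.npz',**{k:d[k] for k in d}); return d
def ray(d,u,v):
    T=np.array(d['world_to_cam']); R,t=T[:3,:3],T[:3,3]
    r=R.T@np.array([(u-d['cx'])/d['fx'],(v-d['cy'])/d['fy'],1]); return -R.T@t, r
def onz(d,u,v,z):
    o,r=ray(d,u,v); return o+r*(z-o[2])/r[2]
def px(d,p):
    T=np.array(d['world_to_cam']); c=T[:3,:3]@np.array(p)+T[:3,3]
    return np.array([d['fx']*c[0]/c[2]+d['cx'],d['fy']*c[1]/c[2]+d['cy']])
E
python3 - <<'E'
from h import *
for n in ('scene','side'):
    d=shot(n,n+'1.png'); print(n,ray(d,d['cx'],d['cy']),d['fx'])
print(manip.observe())
E
```

```text
pics
scene (array([1.45742595, 0.42473683, 1.28605647]), array([-0.57760101, -0.28857818, -0.76360966])) 421.41719151189767
side (array([-0.09934387,  1.10784638,  1.21902369]), array([ 0.37356742, -0.64860841, -0.66313989])) 470.8315505914512
{'clock': 0.1, 'joint_pos': array([ 1.22832502e+00,  9.18084180e-02,  1.23176606e+00, -2.69103174e-06,
        1.81979705e+00, -5.66817789e-02]), 'joint_vel': array([-0.00050283, -0.00139706, -0.00231626,  0.00084629, -0.00115407,
       -0.00084151]), 'effort': array([ 2.75088038e-03, -4.60218823e+01, -4.19216716e+01,  2.83028862e-05,
        1.06657221e-02,  4.23943777e-05]), 'ee_pos': array([0.16916019, 0.57572085, 0.40364845]), 'orientation': array([-3.13981649e+00, -9.81708585e-05,  2.85580237e+00]), 'ft_force': array([ 0.81535997,  0.54919315, -0.50335017]), 'moment': array([-0.04587392, -0.03189699,  0.02821193]), 'opening': 0.08495623935592483}
```

View pics/scene1.png

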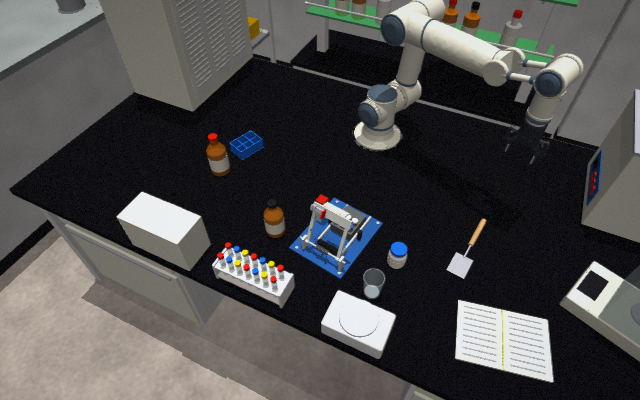

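View pics/side1.png

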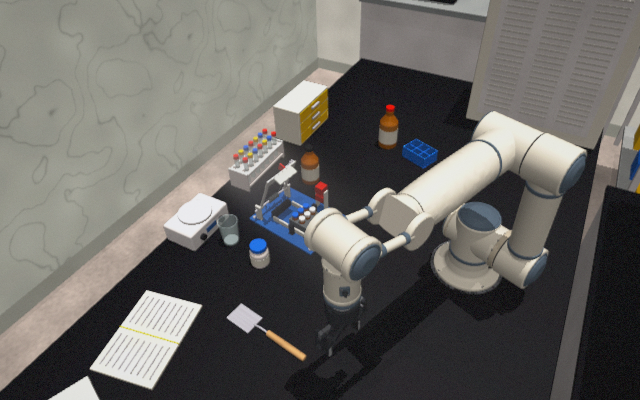

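Run:
```python
from h import *
for n in ('scene','side'):
    d=dict(np.load(f'pics/{n}1.npz')); hsv=cv2.cvtColor(d['img'],cv2.COLOR_RGB2HSV)
    m=cv2.inRange(hsv,(100,120,50),(125,255,255))
    k,l,s,c=cv2.connectedComponentsWithStats(cv2.morphologyEx(m,cv2.MORPH_CLOSE,np.ones((9,9))))
    ok=[i for i in range(1,k) if s[i,4]>300]; print(n,[(s[i].tolist(),c[i].round()) for i in ok])
    for i in ok:
        if n=='scene' and not(270<c[i][0]<380 and 190<c[i][1]<290): continue
        if n=='side' and not(230<c[i][0]<340 and 180<c[i][1]<260): continue
        v,u=np.where((l==i)&(m>0)); P=np.array([onz(d,a,b,.01)[:2] for a,b in zip(u,v)],np.float32)
        h=cv2.convexHull(P); r=cv2.minAreaRect(h); print(r); print(cv2.boxPoints(r))
    x0,y0=(270,170) if n=='scene' else (220,140)
    c=d['img'][y0:y0+120,x0:x0+130,::-1]; cv2.imwrite(f'pics/{n}c.png',cv2.resize(c,None,fx=4.5,fy=4.5,interpolation=cv2.INTER_CUBIC))
a=cv2.imread('pics/scenec.png');b=cv2.imread('pics/sidec.png');cv2.imwrite('pics/both.png',cv2.resize(np.hstack([a,b]),(798,368)))
```

```text
scene [([229, 130, 36, 30, 659], array([246., 145.])), ([587, 149, 16, 56, 405], array([594., 179.])), ([289, 197, 94, 82, 2833], array([333., 243.]))]
((0.6084601879119873, 0.07332806289196014), (0.22802746295928955, 0.29958030581474304), 80.89800262451172)
[[ 0.44252002 -0.01555436]
 [ 0.7383281  -0.06294572]
 [ 0.77440035  0.1622105 ]
 [ 0.47859228  0.20960185]]
side [([402, 138, 37, 31, 724], array([419., 153.])), ([249, 188, 75, 67, 1885], array([285., 216.]))]
((0.6032428741455078, 0.07235752791166306), (0.2288343608379364, 0.29810452461242676), 81.10127258300781)
[[ 0.4382857  -0.01762579]
 [ 0.73280203 -0.06373911]
 [ 0.76820004  0.16234085]
 [ 0.4736837   0.20845416]]
```

View pics/both.png

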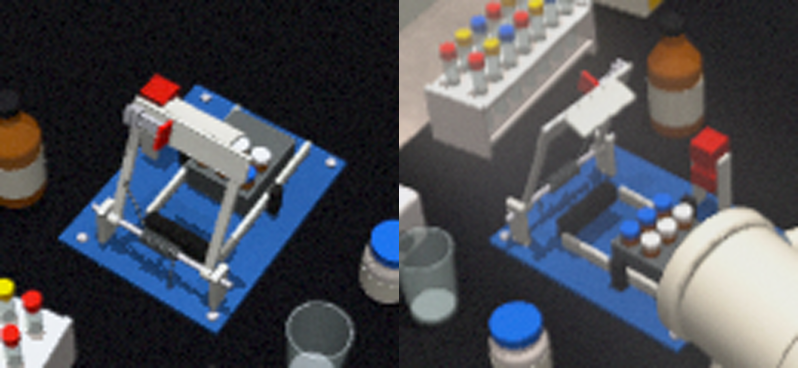

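arm_command(fingers=[-1,-1,-1,-1,-1,-1,-1,-1], dp=[[0.019,-0.034,0],[0.019,-0.034,0],[0.019,-0.034,0],[0.019,-0.034,0],[0.019,-0.034,0],[0.019,-0.034,0],[0.019,-0.034,0],[0.019,-0.034,0]], rotation=[[0,0,3.7],[0,0,3.7],[0,0,0],[0,0,0],[0,0,0],[0,0,0],[0,0,0],[0,0,0]], squeeze=40)

```text
clock: 0.77
ee_pos: [0.3207, 0.2982, 0.3934]
orientation: [-3.127, -0.007, 3.005]
ft_force: [0.8, 0.4, -0.1]
opening: 0.0002
```

Run:
```python
from h import *
print(manip.observe())
d=shot('side','side2.png')
cv2.imwrite('pics/side2c.png',cv2.resize(d['img'][130:260,230:360,::-1],None,fx=4.6,fy=4.6,interpolation=cv2.INTER_CUBIC))
C=lambda x,y,z:(.606+.9874*x+.1582*y,.073-.1582*x+.9874*y,z)
for n in('scene1','side1'):
    e=dict(np.load(f'pics/{n}.npz'))
    for nm,p in dict(keep65=(-.0575,-.087,.065),keep90=(-.0575,-.087,.09),bar=C and (.039,0,.195),stop=(.044,0,.024),hinge=(.09,0,.057)).items():
        u=px(e,C(*p)); print(n,nm,u.round(1),((u-(230,130))*4.6).round())
```

```text
{'clock': 0.7667, 'joint_pos': array([ 0.6732163 , -0.34262909,  1.64889885, -0.00503688,  1.85034359,
       -0.7623897 ]), 'joint_vel': array([-1.0736584 , -0.38527972,  0.31313444, -0.02063099,  0.06826843,
       -1.07547638]), 'effort': array([  6.63364023, -25.99357545, -42.08329082,   0.17577408,
         0.34952433,   1.50244843]), 'ee_pos': array([0.320738  , 0.29824167, 0.393355  ]), 'orientation': array([-3.1273742 , -0.0068555 ,  3.00500017]), 'ft_force': array([ 0.785682  ,  0.39785545, -0.11012721]), 'moment': array([ 0.03488434, -0.02701185, -0.05938355]), 'opening': 0.00020515830582982023}
scene1 keep65 [326.3 204.7] [443. 343.]
scene1 keep90 [326.4 200.4] [443. 324.]
scene1 bar [331.7 209.4] [468. 365.]
scene1 stop [330.1 240. ] [461. 506.]
scene1 hinge [322.9 243.4] [427. 521.]
side1 keep65 [324.1 199.9] [433. 321.]
side1 keep90 [323.9 194.8] [432. 298.]
side1 bar [286.  174.4] [257. 204.]
side1 stop [288.3 209.8] [268. 367.]
side1 hinge [278.4 198.2] [222. 314.]
```

View pics/side2c.png

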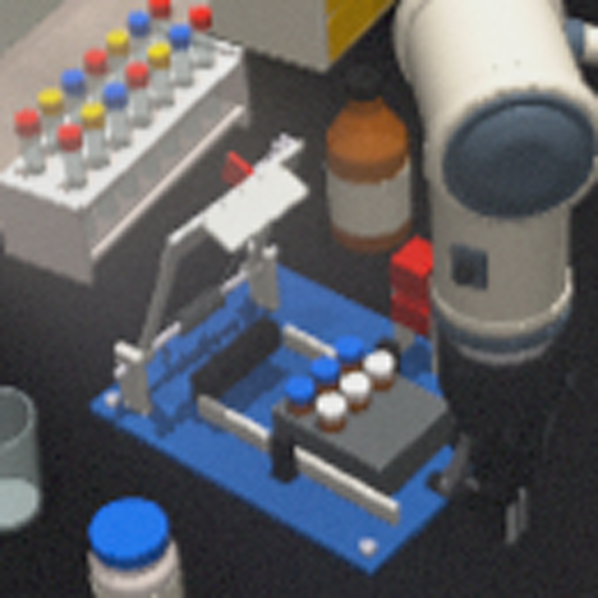

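Run:
```python
from h import *
S=dict(np.load('pics/scene1.npz'));D=dict(np.load('pics/side1.npz'))
def P(d): return np.array([[d['fx'],0,d['cx']],[0,d['fy'],d['cy']],[0,0,1]])@np.array(d['world_to_cam'])[:3]
def tri(a,b):
    X=cv2.triangulatePoints(P(S),P(D),np.array(a,float).reshape(2,1),np.array(b,float).reshape(2,1)); return (X[:3]/X[3]).ravel()
sc=lambda u,v:(270+u/3.069,170+v/3.069)
sd=lambda u,v:(230+u/4.6,130+v/4.6)
def cr(p): x,y=p[0]-.606,p[1]-.073; return np.round([.9874*x-.1582*y,.1582*x+.9874*y,p[2]],4)
for n,a,b in [('hingeL',(218,268),(130,365)),('hingeR',(100,207),(262,262)),('hingemid',(159,238),(196,318)),('keeptop',(159,90),(412,258)),('barTopL',(243,150),(302,187)) if 0 else ('rimdot',(333,163),(368,546))]:
    p=tri(sc(*a),sd(*b)); print(n,p.round(4),cr(p))
for u,v in [(380,470),(455,405),(275,405)]:
    p=onz(D,*sd(u,v),.05); print('block',cr(p))
for n,d in(('s',S),('d',D)):
    hsv=cv2.cvtColor(d['img'],cv2.COLOR_RGB2HSV); m=cv2.inRange(hsv,(0,150,90),(8,255,255))|cv2.inRange(hsv,(172,150,90),(180,255,255))
    k,l,s,c=cv2.connectedComponentsWithStats(m)
    for i in range(1,k):
        if s[i,4]>15: print(n,s[i],c[i].round(1))
```

```text
hingeL [0.724  0.1436 0.0607] [0.1053 0.0883 0.0607]
hingeR [ 0.7031 -0.0163  0.0537] [ 0.11   -0.0729  0.0537]
hingemid [0.7132 0.066  0.0538] [0.107  0.01   0.0538]
keeptop [ 0.5578 -0.0121  0.1159] [-0.0342 -0.0917  0.1159]
rimdot [0.4881 0.1907 0.0116] [-0.1351  0.0976  0.0116]
block [-0.1172  0.0549  0.05  ]
block [-0.12   -0.0341  0.05  ]
block [-0.0082  0.0492  0.05  ]
s [450   0   7   6  34] [453.1   2.2]
s [514  10   9   8  56] [517.9  13.4]
s [208 133  10   9  70] [212.3 137. ]
s [316 194  13  10  76] [321.9 198.6]
s [320 209   6  10  34] [322.5 213.9]
s [225 242   7   7  36] [227.8 244.9]
s [217 252   7   8  38] [220.  255.3]
s [251 253   6   7  36] [253.6 255.9]
s [244 264   5   7  31] [246.1 266.8]
s [277 264   7   8  38] [280.1 267.5]
s [271 276   5   7  30] [273.1 278.9]
d [386 104   9   8  61] [389.8 107.7]
d [271 132   5   4  17] [273.3 133.3]
d [315 181  12  10  72] [320.7 185.6]
d [316 193   7   6  23] [319.4 195.6]
```

arm_command(fingers=[-1,-1,-1,-1,-1,-1,-1], dp=[[0.02,-0.03,0],[0.02,-0.03,0],[0.02,-0.03,0],[0.02,-0.03,0],[0.02,-0.03,0],[0.02,-0.03,0],[0,0,0]], rotation=[[0,0,0],[0,0,0],[0,0,0],[0,0,0],[0,0,0],[0,0,0],[0,0,0]])

```text
clock: 1.4
ee_pos: [0.446, 0.1033, 0.391]
orientation: [-3.122, -0.006, 2.997]
ft_force: [0.2, 1.2, 0.2]
opening: 0.0
```

```bash
cat >> h.py <<'E'
O=np.array([.6263,.0799]); TH=np.radians(-9.1); cc,ss=np.cos(TH),np.sin(TH)
def C2W(x,y,z): return np.array([O[0]+cc*x-ss*y,O[1]+ss*x+cc*y,z])
def W2C(p): a,b=p[0]-O[0],p[1]-O[1]; return np.array([cc*a+ss*b,-ss*a+cc*b,p[2]])
E
python3 - <<'E'
from h import *
D=dict(np.load('pics/side2.npz'))
# inner-face plane of keeper
n=np.array([-ss,cc,0]); p0=C2W(-.0575,-.087,0)
for u in (318,320,322):
    for v in range(186,202,1):
        o,r=ray(D,u,v); q=o+r*(n@(p0-o))/(n@r); c=W2C(q); print(u,v,c.round(4),D['img'][v,u])
print(manip.observe()['ee_pos'],manip.observe()['orientation'])
E
```

```text
318 186 [-0.0584 -0.087   0.1294] [216  56  49]
318 187 [-0.0582 -0.087   0.1246] [214  50  44]
318 188 [-0.058  -0.087   0.1198] [155  48  45]
318 189 [-0.0578 -0.087   0.1149] [102  45  49]
318 190 [-0.0577 -0.087   0.1101] [106  48  46]
318 191 [-0.0575 -0.087   0.1052] [105  46  43]
318 192 [-0.0573 -0.087   0.1004] [104  45  40]
318 193 [-0.0571 -0.087   0.0955] [104  44  38]
318 194 [-0.057  -0.087   0.0905] [122  46  43]
318 195 [-0.0568 -0.087   0.0856] [132  42  42]
318 196 [-0.0566 -0.087   0.0806] [123  44  44]
318 197 [-0.0564 -0.087   0.0757] [109  41  41]
318 198 [-0.0563 -0.087   0.0707] [102  43  43]
318 199 [-0.0561 -0.087   0.0656] [104  44  43]
318 200 [-0.0559 -0.087   0.0606] [102  40  42]
318 201 [-0.0557 -0.087   0.0555] [106  90  85]
320 186 [-0.0676 -0.087   0.134 ] [218  52  45]
320 187 [-0.0675 -0.087   0.1293] [218  57  47]
320 188 [-0.0673 -0.087   0.1245] [219  55  47]
320 189 [-0.0671 -0.087   0.1197] [159  51  49]
320 190 [-0.067  -0.087   0.1149] [103  46  47]
320 191 [-0.0668 -0.087   0.1101] [106  48  50]
320 192 [-0.0667 -0.087   0.1052] [102  44  
[... 573 characters left out ...]
5  46]
322 189 [-0.0764 -0.087   0.1244] [168  50  44]
322 190 [-0.0762 -0.087   0.1197] [111  47  44]
322 191 [-0.0761 -0.087   0.1149] [106  46  43]
322 192 [-0.076 -0.087  0.11 ] [107  48  46]
322 193 [-0.0758 -0.087   0.1052] [106  47  46]
322 194 [-0.0757 -0.087   0.1003] [105  41  41]
322 195 [-0.0755 -0.087   0.0955] [121  43  45]
322 196 [-0.0754 -0.087   0.0906] [129  44  43]
322 197 [-0.0753 -0.087   0.0857] [166  40  37]
322 198 [-0.0751 -0.087   0.0807] [140  48  45]
322 199 [-0.075  -0.087   0.0758] [100  41  41]
322 200 [-0.0748 -0.087   0.0708] [103  37  39]
322 201 [-0.0747 -0.087   0.0658] [102  40  43]
[0.4460073  0.10330621 0.39097342] [-3.12243467 -0.00582022  2.9971529 ]
```

arm_command(fingers=[-1,-1,-1,-1,-1,-1,-1,-1], dp=[[0.004,0.004,-0.03],[0,0,-0.035],[0,0,-0.035],[0,0,-0.035],[0,0,-0.03],[0,0,-0.02],[0,0,0],[0,0,0]], rotation=[[1,-0.5,-0.8],[0,0,0],[0,0,0],[0,0,0],[0,0,0],[0,0,0],[0,0,0],[0,0,0]])

```text
clock: 2.07
ee_pos: [0.4478, 0.1054, 0.1977]
orientation: [3.141, -0.001, 2.974]
ft_force: [-0.4, -0.0, -0.1]
opening: 0.0
```

Run:
```python
from h import *
s=manip.observe(); print(s['ee_pos'],s['orientation'],W2C(s['ee_pos']),s['ft_force'])
```

```text
[0.44775545 0.10536168 0.19774567] [ 3.14083023e+00 -6.59899658e-04  2.97376246e+00] [-0.18032432 -0.00309704  0.19774567] [-0.44737588 -0.04252462 -0.10523647]
```

arm_command(fingers=[-1,-1,-1,-1,-1,-1,-1,-1], dp=[[0.008,-0.001,0],[0.008,-0.001,0],[0.006,-0.001,0],[0.004,-0.001,0],[0.004,-0.001,0],[0.004,-0.0006,0],[0.004,-0.0006,0],[0.004,-0.0006,0]], rotation=[[0,0,0],[0,0,0],[0,0,0],[0,0,0],[0,0,0],[0,0,0],[0,0,0],[0,0,0]])

```text
clock: 2.73
ee_pos: [0.4951, 0.0991, 0.2052]
orientation: [3.138, 0.003, 2.975]
ft_force: [-6.8, 1.4, 2.8]
opening: -0.0004
```

arm_command(fingers=[-1,-1,-1,-1,-1,-1,-1,-1], dp=[[0.005,-0.0008,0],[0.006,-0.001,0],[0.006,-0.001,0],[0.006,-0.001,0],[0.006,-0.001,0],[0.006,-0.001,0],[0.006,-0.001,0],[0.006,-0.001,0]], rotation=[[0,0,0],[0,0,0],[0,0,0],[0,0,0],[0,0,0],[0,0,0],[0,0,0],[0,0,0]])

```text
clock: 3.4
ee_pos: [0.5413, 0.0922, 0.2054]
orientation: [3.138, -0.017, 2.977]
ft_force: [-6.2, 1.2, 3.7]
opening: -0.0001
```

Run:
```python
from h import *
s=manip.observe(); print(s['ee_pos'],s['orientation'],W2C(s['ee_pos']),s['ft_force'])
```

```text
[0.54127917 0.09215458 0.20535844] [ 3.13822015 -0.01701597  2.97660503] [-0.0858889  -0.00134639  0.20535844] [-6.23133387  1.21736936  3.6863551 ]
```

arm_command(fingers=[-1,-1,-1], dp=[[0.002,-0.0004,0],[0.002,-0.0003,0],[0.002,-0.0003,0]], rotation=[[0,0,0],[0,0,0],[0,0,0]])

```text
clock: 3.65
ee_pos: [0.5472, 0.0913, 0.2054]
orientation: [3.139, -0.023, 2.977]
ft_force: [-6.9, 1.2, 3.4]
opening: -0.0001
```

arm_command(fingers=[-1,-1,-1], dp=[[0.002,-0.0003,0],[0.002,-0.0003,0],[0.002,-0.0003,0]], rotation=[[0,0,0],[0,0,0],[0,0,0]])

```text
clock: 3.9
ee_pos: [0.5523, 0.0908, 0.2055]
orientation: [3.139, -0.03, 2.977]
ft_force: [-6.7, -0.3, 3.1]
opening: -0.0005
```

arm_command(fingers=[-1,-1,-1,-1], dp=[[0.001,0,0],[0.001,-0.0003,0],[0.001,0,0],[0.001,-0.0003,0]], rotation=[[0,-0.4,0],[0,-0.4,0],[0,-0.4,0],[0,-0.4,0]])

```text
clock: 4.23
ee_pos: [0.5546, 0.0905, 0.2053]
orientation: [3.136, -0.013, 2.978]
ft_force: [-14.2, 1.5, 7.8]
opening: 0.0
```

arm_command(fingers=[-1,-1,-1], dp=[[0.002,-0.0003,0],[0.002,-0.0003,0],[0.002,-0.0003,0]], rotation=[[0,-0.2,0],[0,-0.2,0],[0,-0.2,0]])

```text
clock: 4.48
ee_pos: [0.5561, 0.0904, 0.2053]
orientation: [3.136, -0.022, 2.98]
ft_force: [-14.5, 1.0, 7.9]
opening: 0.0002
```

arm_command(fingers=[-1,-1], dp=[[0.003,-0.0005,0],[0.003,-0.0005,0]], rotation=[[0,-0.3,0],[0,-0.3,0]])

```text
clock: 4.65
ee_pos: [0.5577, 0.0902, 0.2054]
orientation: [3.137, -0.032, 2.981]
ft_force: [-21.0, 0.4, 12.4]
opening: -0.0003
```

arm_command(fingers=[-1,-1,-1,-1,-1,-1,-1,-1], dp=[[-0.006,0.001,0],[-0.02,0.003,0],[-0.025,0.004,0.01],[0,0,0.04],[0,0,0.04],[0,0,0.04],[0,0,0.04],[0,0,0.03]], rotation=[[0,0,0],[0,-0.4,0],[0,-0.4,0],[0,0,0],[0,0,0],[0,0,0],[0,0,0],[0,0,0]])

```text
clock: 5.32
ee_pos: [0.4985, 0.0971, 0.3959]
orientation: [-3.14, -0.04, 2.98]
ft_force: [0.4, 0.3, 0.5]
opening: 0.0
```

Run:
```python
from h import *
s=manip.observe(); print(s['ee_pos'],s['orientation'],W2C(s['ee_pos']),s['ft_force'])
w=shot('wrist','w1.png')['img'][:,:,::-1]; d=shot('side','side3.png')
a=cv2.resize(d['img'][130:260,230:360,::-1],(400,400),interpolation=cv2.INTER_CUBIC)
cv2.imwrite('pics/m3.png',np.hstack([a,w[:, 120:520]]))
```

```text
[0.49849664 0.09714056 0.39591111] [-3.13958366 -0.04033689  2.97985931] [-0.12892154 -0.00318957  0.39591111] [0.4057172  0.28834132 0.50144905]
```

View pics/m3.png

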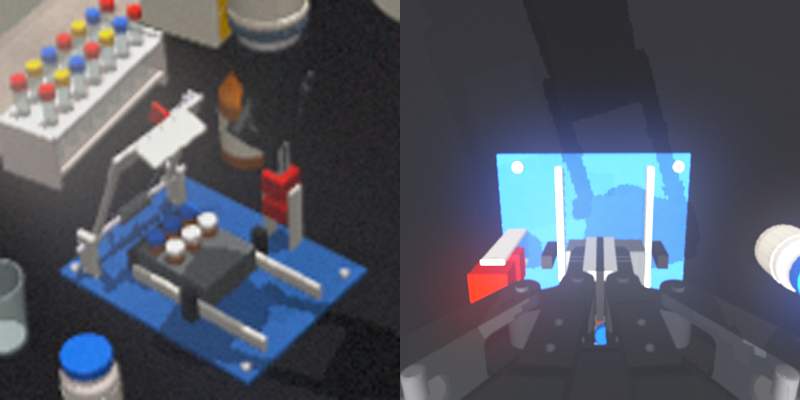

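arm_command(fingers=[-1,-1,-1,-1,-1,-1,-1,-1], dp=[[0,0,0.035],[0.036,0,0.008],[0.036,0,0],[0.036,0,0],[0.036,0,0],[0.036,0,0],[0.036,0,0],[0,0,0]], rotation=[[0,-1,0],[0,-1,0],[0,0,0],[0,0,0],[0,0,0],[0,0,0],[0,0,0],[0,0,0]])

```text
clock: 6.08
ee_pos: [0.7254, 0.0962, 0.4363]
orientation: [3.135, 0.012, 2.979]
ft_force: [0.8, 0.4, -3.8]
opening: -0.0002
```

Run:
```python
from h import *
s=manip.observe(); print(s['ee_pos'],s['orientation'],W2C(s['ee_pos']),s['ft_force'])
```

```text
[0.72544571 0.09619038 0.43634535] [3.13534922 0.01207993 2.97902477] [0.09532139 0.03176604 0.43634535] [ 0.8096383   0.41411209 -3.77148383]
```

arm_command(fingers=[-1,-1,-1,-1,-1], dp=[[0,0,-0.025],[0,0,-0.025],[0,0,-0.02],[-0.003,0,-0.006],[0,0,0]], rotation=[[0,0.3,0],[0,0.3,0],[0,0,0],[0,0,0],[0,0,0]])

```text
clock: 6.5
ee_pos: [0.7276, 0.0952, 0.3458]
orientation: [3.14, -0.004, 2.977]
ft_force: [0.0, -0.5, 0.2]
opening: 0.0
```

Run:
```python
from h import *
s=manip.observe(); print(s['ee_pos'],s['orientation'],W2C(s['ee_pos']),s['ft_force'])
d=shot('side','side4.png'); e=shot('scene','scene4.png')
a=cv2.resize(d['img'][120:250,230:360,::-1],(400,400),interpolation=cv2.INTER_CUBIC)
b=cv2.resize(e['img'][130:260,270:400,::-1],(400,400),interpolation=cv2.INTER_CUBIC)
cv2.imwrite('pics/m4.png',np.hstack([a,b]))
```

```text
[0.72758573 0.09517208 0.34575107] [ 3.13975553 -0.00375497  2.97684866] [0.09759553 0.03109902 0.34575107] [ 0.04890606 -0.54138208  0.20237487]
```

View pics/m4.png

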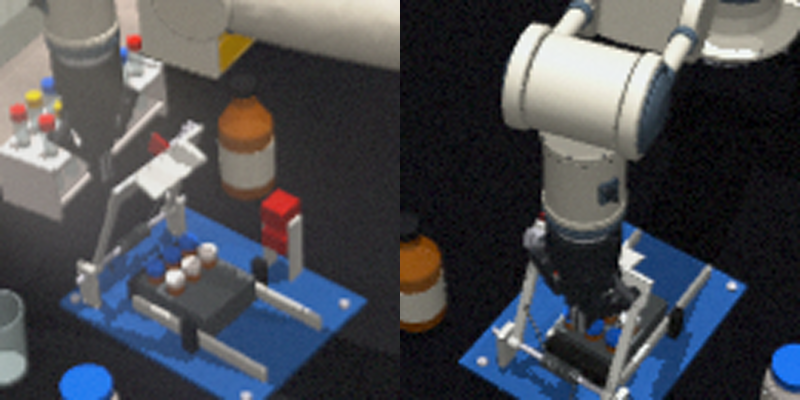

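arm_command(fingers=[-1,-1,-1,-1,-1,-1], dp=[[0,0,0.012],[-0.007,0.001,0.008],[-0.009,0.001,0],[-0.009,0.0015,0],[-0.006,0.001,0],[0,0,0]], rotation=[[0,0,0],[0,0,0],[0,0,0],[0,0,0],[0,0,0],[0,0,0]])

```text
clock: 7.1
ee_pos: [0.694, 0.0999, 0.3833]
orientation: [3.135, 0.016, 2.977]
ft_force: [0.9, -0.1, -0.4]
opening: 0.0001
```

```bash
cat > st.py <<'E'
from h import *
s=manip.observe(); p=s['ee_pos']; from scipy.spatial.transform import Rotation as R
z=R.from_euler('xyz',s['orientation']).as_matrix()[:,2]
f=s['ft_force']; fc=W2C(np.r_[f[:2]+O,f[2]])
print('t',s['clock'],'tcpC',W2C(p).round(4),'tipC',W2C(p+.173*z).round(4),'rpy',s['orientation'].round(3),'FC',fc.round(1))
E
python3 st.py
```

```text
t 7.1 tcpC [0.0637 0.0304 0.3833] tipC [0.0665 0.0316 0.2104] rpy [3.135 0.016 2.977] FC [ 0.9  0.1 -0.4]
```

arm_command(fingers=[-1,-1,-1,-1,-1,-1], dp=[[0,0,-0.01],[-0.003,0.0005,0],[-0.004,0.0006,0],[-0.005,0.0008,0],[-0.005,0.0008,0],[0,0,0]], rotation=[[0,0.5,0],[0,0.3,0],[0,0,0],[0,0,0],[0,0,0],[0,0,0]])

```text
clock: 7.6
ee_pos: [0.6759, 0.1026, 0.376]
orientation: [3.136, 0.008, 2.976]
ft_force: [2.6, 0.3, 0.6]
opening: 0.0003
```

```bash
python3 st.py
```

```text
t 7.6 tcpC [0.0454 0.0302 0.376 ] tipC [0.0468 0.0312 0.203 ] rpy [3.136 0.008 2.976] FC [2.5 0.7 0.6]
```

arm_command(fingers=[-1,-1,-1,-1,-1,-1,-1,-1], dp=[[-0.0055,0.001,-0.0035],[-0.0065,0.001,-0.004],[-0.0065,0.001,-0.004],[-0.0065,0.001,-0.004],[-0.006,0.001,-0.0045],[-0.006,0.001,-0.0045],[-0.006,0.001,-0.0047],[-0.006,0.001,-0.0047]], rotation=[[0,0,0],[0,0,0],[0,0,0],[0,0,0],[0,0,0],[0,0,0],[0,0,0],[0,0,0]])

```text
clock: 8.27
ee_pos: [0.6276, 0.1094, 0.3502]
orientation: [3.131, 0.036, 2.973]
ft_force: [5.4, -0.3, 1.6]
opening: -0.0001
```

```bash
python3 st.py
```

```text
t 8.2667 tcpC [-0.0034  0.0293  0.3502] tipC [0.0029 0.0311 0.1773] rpy [3.131 0.036 2.973] FC [5.4 0.6 1.6]
```

arm_command(fingers=[-1,-1,-1,-1,-1,-1,-1], dp=[[-0.004,0.0006,-0.005],[-0.004,0.0006,-0.0055],[-0.004,0.0006,-0.006],[-0.0035,0.0006,-0.006],[-0.0035,0.0006,-0.0065],[-0.003,0.0006,-0.0065],[-0.003,0.0005,-0.007]], rotation=[[0,0.5,0],[0,0.5,0],[0,0.5,0],[0,0.5,0],[0,0.5,0],[0,0.4,0],[0,0.4,0]])

```text
clock: 8.85
ee_pos: [0.6022, 0.1141, 0.3118]
orientation: [3.135, -0.008, 2.973]
ft_force: [4.2, 0.8, 5.7]
opening: -0.0001
```

```bash
python3 st.py
```

```text
t 8.85 tcpC [-0.0292  0.0299  0.3118] tipC [-0.0306  0.031   0.1388] rpy [ 3.135 -0.008  2.973] FC [4.1 1.4 5.7]
```

arm_command(fingers=[-1,-1,-1,-1,-1,-1,-1,-1], dp=[[-0.003,0.0005,-0.006],[-0.003,0.0005,-0.006],[-0.0025,0.0004,-0.006],[-0.002,0.0004,-0.006],[-0.002,0.0004,-0.005],[-0.0015,0.0003,-0.005],[-0.001,0.0002,-0.004],[-0.001,0.0002,-0.003]], rotation=[[0,0,0],[0,0.1,0],[0,0.1,0],[0,0.1,0],[0,0,0],[0,0,0],[0,0,0],[0,0,0]])

```text
clock: 9.52
ee_pos: [0.5847, 0.117, 0.2716]
orientation: [3.136, -0.008, 2.973]
ft_force: [4.7, 0.6, 6.8]
opening: 0.0001
```

```bash
python3 st.py
```

```text
t 9.5167 tcpC [-0.0469  0.03    0.2716] tipC [-0.0483  0.031   0.0986] rpy [ 3.136 -0.008  2.973] FC [4.6 1.3 6.8]
```

arm_command(fingers=[-1,-1,-1,-1,-1,-1,-1,-1], dp=[[-0.0006,-0.004,-0.0005],[-0.0006,-0.004,-0.0005],[-0.0006,-0.004,-0.0005],[-0.0006,-0.004,-0.0005],[-0.0006,-0.004,-0.0005],[-0.0006,-0.004,-0.0005],[-0.0006,-0.004,-0.0005],[-0.0003,-0.002,-0.0005]], rotation=[[0,0,0],[0,0,0],[0,0,0],[0,0,0],[0,0,0],[0,0,0],[0,0,0],[0,0,0]])

```text
clock: 10.18
ee_pos: [0.5793, 0.0955, 0.2739]
orientation: [3.109, -0.003, 2.982]
ft_force: [4.2, 5.2, 6.6]
opening: -0.0
```

```bash
python3 st.py
```

```text
t 10.1833 tcpC [-0.0489  0.0079  0.2739] tipC [-0.0493  0.0135  0.101 ] rpy [ 3.109e+00 -3.000e-03  2.982e+00] FC [3.3 5.8 6.6]
```

arm_command(fingers=[-1,-1,-1,-1,-1,-1], dp=[[-0.0003,-0.002,-0.001],[-0.0003,-0.002,-0.001],[-0.0003,-0.002,-0.001],[-0.0003,-0.002,-0.001],[-0.0003,-0.002,-0.001],[-0.0003,-0.002,-0.001]], rotation=[[-0.6,0,0],[-0.6,0,0],[-0.6,0,0],[-0.6,0,0],[-0.6,0,0],[-0.5,0,0]])

```text
clock: 10.68
ee_pos: [0.5765, 0.0904, 0.2736]
orientation: [-3.132, 0.011, 2.989]
ft_force: [2.9, 5.8, 6.5]
opening: 0.0002
```

```bash
python3 st.py
```

```text
t 10.6833 tcpC [-0.0508  0.0025  0.2736] tipC [-0.0489  0.0008  0.1006] rpy [-3.132  0.011  2.989] FC [2.  6.2 6.5]
```

arm_command(fingers=[-1,-1,-1,-1,-1], dp=[[-0.0004,-0.0025,-0.001],[-0.0004,-0.0025,-0.001],[-0.0004,-0.0025,-0.001],[-0.0004,-0.0025,-0.001],[-0.0004,-0.0025,-0.001]], rotation=[[0,0,0],[-0.1,0,0],[-0.1,0,0],[-0.1,0,0],[-0.1,0,0]])

```text
clock: 11.1
ee_pos: [0.574, 0.0839, 0.2731]
orientation: [-3.141, 0.016, 2.996]
ft_force: [2.9, 5.9, 8.0]
opening: 0.0002
```

```bash
python3 st.py
```

```text
t 11.1 tcpC [-0.0523 -0.0043  0.2731] tipC [-0.0494 -0.0045  0.1001] rpy [-3.141  0.016  2.996] FC [1.9 6.3 8. ]
```

arm_command(fingers=[-1,-1,-1,-1,-1,-1], dp=[[-0.0003,-0.0025,-0.001],[-0.0003,-0.0025,-0.001],[-0.0003,-0.0025,-0.001],[-0.0003,-0.0025,-0.001],[-0.0003,-0.0025,-0.001],[-0.0003,-0.0025,-0.001]], rotation=[[-0.2,0.2,-0.2],[-0.2,0.2,-0.2],[-0.2,0.2,-0.2],[-0.2,0.2,-0.2],[-0.2,0.2,-0.2],[-0.2,0,-0.2]])

```text
clock: 11.6
ee_pos: [0.5728, 0.0771, 0.2729]
orientation: [-3.141, 0.012, 2.983]
ft_force: [1.6, 7.7, 7.5]
opening: -0.0002
```

```bash
python3 st.py
```

```text
t 11.6 tcpC [-0.0524 -0.0112  0.2729] tipC [-0.0504 -0.0112  0.0999] rpy [-3.141  0.012  2.983] FC [0.4 7.8 7.5]
```

arm_command(fingers=[-1,-1,-1,-1,-1], dp=[[-0.0005,-0.0005,-0.0035],[-0.0005,-0.0005,-0.0035],[-0.0005,-0.0005,-0.0035],[-0.0005,-0.0005,-0.003],[-0.0005,-0.0005,-0.003]], rotation=[[0,0.2,0],[0,0.2,0],[0,0.2,0],[0,0,0],[0,0,0]])

```text
clock: 12.02
ee_pos: [0.5704, 0.0768, 0.2615]
orientation: [3.137, 0.009, 2.985]
ft_force: [1.6, 2.3, 9.1]
opening: 0.0003
```

```bash
python3 st.py
python3 - <<'E'
from h import *
d=shot('side','side5.png'); e=shot('scene','scene5.png')
a=cv2.resize(d['img'][150:220,280:350,::-1],(400,400),interpolation=cv2.INTER_CUBIC)
b=cv2.resize(e['img'][160:240,290:370,::-1],(400,400),interpolation=cv2.INTER_CUBIC)
cv2.imwrite('pics/m5.png',np.hstack([a,b]))
E
```

```text
t 12.0167 tcpC [-0.0547 -0.0119  0.2615] tipC [-0.0532 -0.0111  0.0885] rpy [3.137 0.009 2.985] FC [1.3 2.6 9.1]
```

View pics/m5.png

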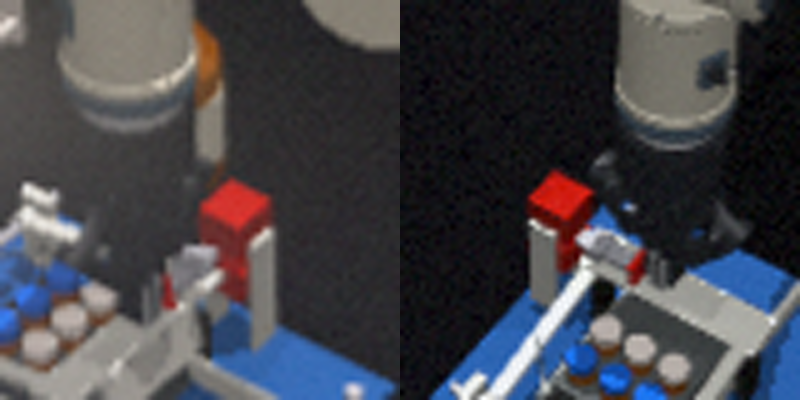

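arm_command(fingers=[-1,-1,-1,-1,-1], dp=[[0,-0.0005,-0.003],[0,-0.001,-0.0025],[-0.0003,-0.002,-0.001],[-0.0003,-0.002,-0.001],[-0.0003,-0.002,-0.001]], rotation=[[0,0.2,0],[0,0.1,0],[-0.2,0,0],[-0.2,0,0],[-0.2,0,0]])

```text
clock: 12.53
ee_pos: [0.5692, 0.0747, 0.2576]
orientation: [3.133, 0.009, 2.99]
ft_force: [2.8, 6.5, 7.6]
opening: 0.0002
```

```bash
python3 st.py
```

```text
t 12.5333 tcpC [-0.0555 -0.0141  0.2576] tipC [-0.054  -0.0126  0.0846] rpy [3.133 0.009 2.99 ] FC [1.7 6.9 7.6]
```

arm_command(fingers=[-1,-1,-1,-1], dp=[[-0.0003,-0.002,-0.001],[-0.0003,-0.002,-0.001],[-0.0003,-0.002,-0.001],[-0.0003,-0.002,-0.001]], rotation=[[-0.3,0,-0.1],[-0.3,0,-0.1],[-0.3,0,-0.1],[-0.2,0,-0.1]])

```text
clock: 12.87
ee_pos: [0.568, 0.0735, 0.2579]
orientation: [3.133, 0.016, 2.989]
ft_force: [3.5, 9.1, 6.9]
opening: -0.0002
```

```bash
python3 st.py
```

```text
t 12.8667 tcpC [-0.0566 -0.0155  0.2579] tipC [-0.0538 -0.0141  0.085 ] rpy [3.133 0.016 2.989] FC [2.  9.6 6.9]
```

arm_command(fingers=[-1,-1,-1,-1], dp=[[-0.0003,-0.002,-0.002],[-0.0003,-0.002,-0.002],[-0.0003,-0.002,-0.002],[-0.0003,-0.002,-0.002]], rotation=[[-0.3,0.1,-0.1],[-0.3,0.1,-0.1],[-0.3,0.1,-0.1],[-0.2,0.1,-0.1]])

```text
clock: 13.2
ee_pos: [0.567, 0.0734, 0.2558]
orientation: [3.132, 0.019, 2.989]
ft_force: [2.5, 7.4, 8.2]
opening: -0.0002
```

```bash
python3 st.py
```

```text
t 13.2 tcpC [-0.0575 -0.0158  0.2558] tipC [-0.0543 -0.0141  0.0828] rpy [3.132 0.019 2.989] FC [1.3 7.7 8.2]
```

Blocked in y at −14.1 mm, as expected on the keeper face; continuing the sweep down.

arm_command(fingers=[-1,-1,-1,-1], dp=[[0,-0.0025,-0.002],[0,-0.0025,-0.002],[0,-0.0025,-0.0015],[0,-0.0025,-0.0015]], rotation=[[-0.3,0.3,-0.1],[-0.3,0.3,-0.1],[-0.3,0.2,-0.1],[-0.3,0.2,-0.1]])

```text
clock: 13.53
ee_pos: [0.5671, 0.0705, 0.2539]
orientation: [3.137, 0.01, 2.989]
ft_force: [3.0, 7.3, 8.8]
opening: -0.0
```

```bash
python3 st.py
```

```text
t 13.5333 tcpC [-0.0569 -0.0187  0.2539] tipC [-0.0552 -0.0178  0.0809] rpy [3.137 0.01  2.989] FC [1.8 7.7 8.8]
```

arm_command(fingers=[-1,-1,-1,-1], dp=[[-0.0003,-0.003,-0.0011],[-0.0003,-0.003,-0.0011],[-0.0003,-0.003,-0.0011],[-0.0003,-0.003,-0.0011]], rotation=[[-0.3,0.1,-0.1],[-0.3,0.1,-0.1],[-0.3,0.1,-0.1],[-0.3,0.1,-0.1]])

```text
clock: 13.87
ee_pos: [0.5662, 0.0656, 0.2542]
orientation: [3.139, 0.011, 2.989]
ft_force: [3.7, 8.3, 8.2]
opening: -0.0
```

```bash
python3 st.py
```

```text
t 13.8667 tcpC [-0.0571 -0.0236  0.2542] tipC [-0.0551 -0.0232  0.0812] rpy [3.139 0.011 2.989] FC [2.3 8.7 8.2]
```

arm_command(fingers=[-1,-1,-1,-1], dp=[[-0.0003,-0.003,-0.0011],[-0.0003,-0.003,-0.0011],[-0.0003,-0.003,-0.0011],[-0.0003,-0.003,-0.0011]], rotation=[[-0.3,0.1,-0.1],[-0.3,0.1,-0.1],[-0.3,0.1,-0.1],[-0.3,0.1,-0.1]])

```text
clock: 14.2
ee_pos: [0.5652, 0.0608, 0.2545]
orientation: [-3.141, 0.013, 2.989]
ft_force: [3.1, 8.3, 8.2]
opening: 0.0001
```

```bash
python3 st.py
```

```text
t 14.2 tcpC [-0.0573 -0.0285  0.2545] tipC [-0.055  -0.0285  0.0816] rpy [-3.141  0.013  2.989] FC [1.8 8.7 8.2]
```

arm_command(fingers=[-1,-1,-1], dp=[[-0.0003,-0.0025,-0.0011],[-0.0003,-0.0025,-0.0011],[-0.0003,-0.0025,-0.0011]], rotation=[[-0.3,0.1,-0.1],[-0.3,0.1,-0.1],[-0.3,0.1,-0.1]])

```text
clock: 14.45
ee_pos: [0.5646, 0.059, 0.2548]
orientation: [-3.141, 0.015, 2.989]
ft_force: [5.5, 13.0, 7.5]
opening: 0.0
```

```bash
python3 st.py
```

```text
t 14.45 tcpC [-0.0576 -0.0304  0.2548] tipC [-0.055  -0.0305  0.0819] rpy [-3.141  0.015  2.989] FC [ 3.3 13.7  7.5]
```

arm_command(fingers=[-1,-1], dp=[[-0.0004,-0.003,-0.0011],[-0.0004,-0.003,-0.0011]], rotation=[[-0.3,0.1,0],[-0.3,0.1,0]])

```text
clock: 14.62
ee_pos: [0.5643, 0.0584, 0.2552]
orientation: [3.138, 0.017, 2.994]
ft_force: [5.2, 12.5, 7.9]
opening: 0.0001
```

```bash
python3 st.py
```

```text
t 14.6167 tcpC [-0.0578 -0.031   0.2552] tipC [-0.055  -0.0304  0.0822] rpy [3.138 0.017 2.994] FC [ 3.1 13.1  7.9]
```

arm_command(fingers=[-1,-1,-1,-1,-1,-1], dp=[[0.0003,0.002,-0.0005],[0.0005,0.003,0],[0.0005,0.003,0.001],[0,0.001,0.002],[0,0,0.003],[0,0,0.004]], rotation=[[0,0,0],[0,0,0],[0,0,0],[0,0,0],[0,0,0],[0,0,0]])

```text
clock: 15.12
ee_pos: [0.5625, 0.0679, 0.2613]
orientation: [-3.14, 0.003, 2.995]
ft_force: [-0.2, -0.4, -0.1]
opening: -0.0002
```

```bash
python3 st.py
```

```text
t 15.1167 tcpC [-0.0611 -0.022   0.2613] tipC [-0.0607 -0.0222  0.0883] rpy [-3.140e+00  3.000e-03  2.995e+00] FC [-0.2 -0.4 -0.1]
```

arm_command(fingers=[-1,-1,-1,-1,-1,-1,-1,-1], dp=[[0,0.002,0.01],[0,0,0.03],[0,0,0.035],[0,0,0.035],[-0.02,0.02,0.03],[-0.03,0.02,0],[-0.03,0.02,0],[0,0,0]], rotation=[[0,0,0],[0,0,0],[0,0,0],[0,0,0],[0,0,0],[0,0,0],[0,0,0],[0,0,0]])

```text
clock: 15.78
ee_pos: [0.4766, 0.1308, 0.4073]
orientation: [-3.141, -0.01, 2.991]
ft_force: [0.4, 0.0, 0.9]
opening: -0.0001
```

```bash
python3 st.py
python3 - <<'E'
from h import *
d=shot('side','side6.png'); e=shot('scene','scene6.png')
a=cv2.resize(d['img'][140:260,240:360,::-1],(400,400),interpolation=cv2.INTER_CUBIC)
b=cv2.resize(e['img'][170:290,280:400,::-1],(400,400),interpolation=cv2.INTER_CUBIC)
cv2.imwrite('pics/m6.png',np.hstack([a,b]))
E
```

```text
t 15.7833 tcpC [-0.1558  0.0266  0.4073] tipC [-0.1576  0.0265  0.2343] rpy [-3.141 -0.01   2.991] FC [0.4 0.1 0.9]
```

View pics/m6.png

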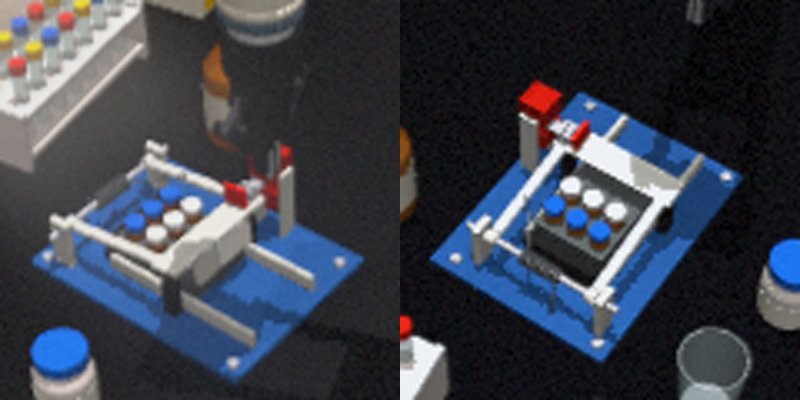

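The picture shows the frame down and latched, with the bolt in the keeper at (275,185) in the left view. The block is against the black stop and the gripper is clear.

```bash
python3 -c "
from cell import manip
print(manip.finish_job())"
```

```text
the job is handed in; nothing more can be done
None
```

The vial block is home, the frame is latched with the bolt fully shot, and I've handed the job in at about 16 s on the robot's clock.

- **Block:** I pushed it in with closed fingers until it stopped against the back stop. The wrist force rose from about 7 N of sliding friction to about 24 N, and the fingers gained less than a millimetre.
- **Bolt:** I pulled the frame down by its bare left half and slid along the bar to the red tab. The bolt stopped at the keeper face, and I lowered the frame under a light side push of about 8 N. It went in with the fingertips about 81 mm up, which puts the slot centre at about 85 mm.
- **Full travel:** the bolt came to a stop about 16 mm past the keeper face, as expected for full travel. The side force there was 13–14 N and the wrist readings never went over 25 N.

**Last checks:** the force fell to zero when I backed off. With the arm clear, both camera views show the frame still down, the bolt in the keeper and the block at the stop. The jar and beaker are visible in the final crop and were not touched; I did not measure the bystanders again.

**What disagreed:** the cradle origin turned out to be about 20 mm from the plate centre I first assumed, so I corrected it from the hinge, keeper and block before making any contact. After that, the block's home position read about 2 mm off nominal, which is within the calibration and finger-width uncertainty. No check failed.

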